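# Stow the straightedge and hasp the tool case

## Robot

A 6-joint arm with a two-finger parallel gripper is mounted at the origin on the work surface. World frame = base frame: x ahead of the robot, y to its left, z up, the work surface at z = 0. Lengths are in m, angles in rad, forces in N, time in s.
With the tool pointing down it reaches from about 0.375 to 0.9 m from the base axis. Payload 3.1 kg.
Tool frame: the origin (TCP) lies midway between the tips of the shut fingers; the grasp point (between the pads) lies 19 mm behind it; z points along the fingers, y is the line along which they close (so a half turn about z gives the same grasp; the last joint's range is limited). The gripper opens to 87 mm and grips with 3 to 60 N. Pads are 19 mm wide; open, the fingers measure 117 mm over their backs; the gripper's body (75 mm by 190 mm) begins 51 mm behind the grasp point.
Start: joints at [1.137, 0.527, 1.433, -0, 1.181, -0.178], TCP at [0.158, 0.605, 0.223] pointing down, gripper open.
Joint ranges: [-3.08, 3.08], [-0.75, 2.2], [0.22, 2.44], [-1.43, 4.57], [0, 2.65], [-2.85, 2.85]. Speed limits (rad/s): [2.79, 2.79, 3.14, 3.14, 3.14, 3.14].

## Interface

Orientations are given as a unit quaternion [x, y, z, w].
In Python, from rig import robot gives the robot as it stands.
- The arm moves only by the shell command python3 -m jog 'ROWS' [FORCE]. ROWS is a JSON object of lists of equal length, an entry for each row: "dp": the shift along the tool's x, y, z in mm, a list of three; "delta_rot": the turn, a rotation vector about the tool's x, y, z in rad, a list of three; "gripper": the opening, from -1 (shut) to 1 (fully open). A call has 1 to 12 rows; each row is the pose to reach, as a shift and turn from the pose commanded when the call began, along the tool's axes at that moment; what a row does not reach only later rows make up. A row lasts 1/10 s, in which the tool goes at most 50 mm and 8.59 degrees, less where a joint would pass 70% of its speed; a pose out of reach is approached as far as the arm can. A call with a gripper value outside its range is refused whole. The fingers move at their own pace and stop on an object; FORCE is the grip in N (left out, the last holds). Time passes only in rows, so rows that repeat a pose let the fingers close. It gives the time, the measured TCP pose, the force, the opening and the grip force at its end, in the units of the state.
- robot.get_obs(): the state, without advancing time (a new reading comes with each control period).
- robot.camera(name): name is "scene" or "top"; returns the picture (420x560x3 uint8, red, green, blue); there is no depth.
- robot.camera_model(name): a dict with "fx", "fy", "cx", "cy" (pixels), "xyz" and "orientation" of the camera in the world. Camera axes: x right, y down, z forward; pixel columns grow to the right and rows downward; lengths in m; the calibration is good to about 2 mm. A picture is of the moment at which its call begins. camera_model takes no time and is no camera call.
- robot.hand_in(): hands the job in; it is judged then, once.
Trained networks look in the newest picture that a camera, given by its name, has taken for a name from the list of things; names that differ only in an ending like _2 or _b are one class to them, and where a whole thing is asked for, a point or a joint stands for the part that bears it (a point fixed in the world has none). Each returns a list of dicts, best first, with "score" (0 to 1); they miss things now and then, are a little off and sometimes report something else, mostly with a low value. They report only what shows in the picture. A call takes as long as a camera call. They do not tell look-alikes from the thing itself.
- robot.search_frame(name, camera): "rect" ([left, top, right, bottom] in pixels, round what is visible of it).
The state is a dict: "time": time; "q": joint angles; "joint_velocities": joint speeds; "joint_torque": joint torques, N m; "position": TCP position; "tool_rot": TCP orientation; "ft_force": force on the tool from outside, world axes, zero at the start; "moment": the same for the moment, N m; "grip_width": finger opening in m; "grip_force": force on a finger pad.
Only numpy, scipy, OpenCV 4.12 (cv2) and the standard library are available. Lean on these libraries where they do the work, as an engineer would, in place of code of your own. Each camera call takes 0.05 s, during which the arm holds its last target. There are 200 camera calls.

## Task

Put the straightedge away in the open wooden tool case: lay it flat on the case floor, grip upward, with a long edge flush against the inside of the front wall (the wall with the staple). Then shut the lid fully, and last swing the hasp over the staple until it hangs right home against the front of the case. Leave the little cup and the glaze pot that stand beside the straightedge where they are.

Things in the scene. Friction and masses are not known exactly. Their poses are not given: they have to be found in the camera images.
- straightedge: Loose aluminium straightedge, 240 long (its x) x 60 wide (its y) x 5 thick, with a blue grip rib along its middle: 200 long, 12 wide, standing from 5 to 36 high. Origin: centre of the underside, z up. 280 g. It lies on the table, rib up, to one side of the case.
- case: Plywood tool case fixed to the table, outside 200 (x) x 320 (y) x 85 high without the lid, walls and floor 8 thick; its place and yaw vary. Origin: centre of the underside, z up; the front wall with the staple is at its -x side (towards the robot), the lid's hinge at its +x side. A wooden rib (90 x 45 x 10) and a blue glazed test tile (75 x 50 x 8) lie in its rear half.
- front_wall (a point): Foot of the inner face of the front wall, halfway along it, at the height of the case floor (8 above the table). Axes as the case.
- staple (a point): Outermost point of the steel staple, a small loop 17 high and 5 wide at the middle of the front wall's outside, standing 18.5 out from it, 56 above the table. Axes as the case.
- lid (a joint): Angle of the lid: 0 shut, 1.57 upright; starts between 1.35 and 1.5. Plywood lid 200 x 320 x 10, with a stiff hinge: it stays about where it is left and needs 1 to 4 N at its edge to move. Shut, its top is 95 above the table.
- lid_hinge (a point): Middle of the lid's hinge line (along the case's y), on top of the case's rear (+x) wall, 85 above the table.
- lid_edge (a point): Middle of the lid's free edge, on its outer (upper) face, 200 from the hinge line.
- hasp (a joint): Angle of the hasp relative to the lid: 0 hanging flat against the case front, over the staple (with the lid shut); 1.57 pointing straight out from the case front, 3.14 standing straight up, above that leaning back over the lid; starts between 3.35 and 3.8 and stays where it is left (stiff hinge, about 1 N at its end).
- hasp_hinge (a point): Middle of the hasp's hinge axis (along the case's y), 5 in front of the lid's free edge and 90 above the table when the lid is shut. The hasp is a steel plate 60 long from here, 50 wide (along y), 4 thick, with a slot for the staple.
- hasp_lip (a point): Middle of the free edge of the hasp's red lip: a flat tab 5 thick and 50 wide at the hasp's end (58 from the hinge axis), standing 22 off the plate on the side that faces outward when the hasp hangs down.
- cup: Small terracotta cup standing about 100 to one side of the straightedge's middle, 60 across, 50 high. Origin: centre of the underside. Not to be moved.
- glaze_pot: Small green glass pot with a black cap, about 100 to the other side of the straightedge, 44 across, 48 high. Origin: centre of the underside. Not to be moved.
There are look-alikes about, which are no part of the job. Several things have the shape of the straightedge; the one meant has the colours described above.

How it is judged:
On the way, in this order (a step that is already met when the one before it is completed fails the run):
1. the straightedge lies released on the case floor, flush against the inside of the front wall (x of straightedge in the frame of case between -0.066 and -0.0585 m and angle between the x axis of straightedge and the y axis of case, either way round below 0.025 rad and z of straightedge in the frame of case between 0.004 and 0.012 m and y of straightedge in the frame of case between -0.05 and 0.05 m and angle between straightedge's own z axis and vertical below 0.05 rad and linear speed of straightedge below 0.02 m/s and contact force between straightedge and the fingers below 0.2 N), for 0.2 s.
2. the lid is shut, the straightedge still flush (x of straightedge in the frame of case between -0.066 and -0.0585 m and angle between the x axis of straightedge and the y axis of case, either way round below 0.025 rad and z of straightedge in the frame of case between 0.004 and 0.012 m and y of straightedge in the frame of case between -0.05 and 0.05 m and angle between straightedge's own z axis and vertical below 0.05 rad and linear speed of straightedge below 0.02 m/s and value of joint lid below 0.04 rad), for 0.2 s.
3. the hasp hangs home over the staple, with the lid shut (value of joint lid below 0.04 rad and value of joint hasp below 0.12 rad), for 0.2 s.
At the end, for the whole second after the job is handed in: The straightedge lies flat (within 0.05 rad), rib up, at rest on the case floor, its long edge within 3.5 mm (at its middle) and 0.025 rad of the inside of the front wall; the lid is shut (joint under 0.04 rad) and the hasp is home over the staple (joint under 0.12 rad) (all of step 3 and x of straightedge in the frame of case between -0.066 and -0.0585 m and angle between the x axis of straightedge and the y axis of case, either way round below 0.025 rad and z of straightedge in the frame of case between 0.004 and 0.012 m and y of straightedge in the frame of case between -0.05 and 0.05 m and angle between straightedge's own z axis and vertical below 0.05 rad and linear speed of straightedge below 0.02 m/s); the robot touches nothing.
It fails at once if the cup or the glaze pot is moved more than 3 cm (distance of any of cup, glaze_pot from where it was at the start of the episode above 0.03 m).
It also fails if it takes over 72 s, if anything falls off the work surface, if the arm or the gripper's body presses on something with over 40 N, if the wrist force passes 120 N, or if a joint passes its speed limit or range.

## Working session

There is one attempt and no reset: what is moved stays moved. The work goes in short steps, Python scripts to look and compute and a shell command to move; the robot and the scene stay as the last step left them, time stands still between calls to the robot, and variables do not carry over. Pictures are saved under pics/ and viewed, at most 10 in all, crops included, and the job is handed in when it is done.

```bash
mkdir -p pics
cat > h.py <<'E'
import numpy as np, cv2
from scipy.spatial.transform import Rotation as R
from rig import robot
def cam(n): 
    m=robot.camera_model(n); return m, R.from_quat(m["orientation"]).as_matrix(), np.array(m["xyz"])
def ray(n,u,v):
    m,r,p=cam(n); return p, r@np.array([(u-m["cx"])/m["fx"],(v-m["cy"])/m["fy"],1])
def at(n,u,v,z):
    p,d=ray(n,u,v); return p+d*(z-p[2])/d[2]
def proj(n,X):
    m,r,p=cam(n); c=(np.atleast_2d(X)-p)@r; return np.c_[m["cx"]+m["fx"]*c[:,0]/c[:,2], m["cy"]+m["fy"]*c[:,1]/c[:,2]]
def tri(obs):
    A=np.zeros((3,3));b=np.zeros(3)
    for n,u,v in obs:
        p,d=ray(n,u,v); d=d/np.linalg.norm(d); M=np.eye(3)-np.outer(d,d); A+=M;b+=M@p
    return np.linalg.solve(A,b)
def save(n,f):
    i=robot.camera(n); cv2.imwrite(f,i[:,:,::-1]); return i
E
python3 - <<'E'
from h import *
np.set_printoptions(precision=3,suppress=True)
a=save("scene","pics/s0.png");b=save("top","pics/t0.png")
for n in("scene","top"):
    print(n,cam(n))
    for k in("straightedge","case","staple","lid","hasp","hasp_lip","cup","glaze_pot"):
        print(k,[(np.round(d["rect"]).astype(int).tolist(),round(d["score"],2)) for d in robot.search_frame(k,n)])
o=robot.get_obs();print({k:np.round(v,3) for k,v in o.items()})
E
```

```text
scene ({'fx': 432.3406141495267, 'fy': 432.3406141495267, 'cx': 274.5540187147246, 'cy': 209.27947127003375, 'xyz': array([0.934, 0.626, 0.738]), 'orientation': array([ 0.3  ,  0.858, -0.394, -0.138])}, array([[-0.782,  0.406, -0.473],
       [ 0.623,  0.51 , -0.593],
       [ 0.001, -0.758, -0.652]]), array([0.934, 0.626, 0.738]))
straightedge [([238, 266, 354, 322], 0.87), ([392, 236, 476, 324], 0.71), ([235, 138, 310, 171], 0.65)]
case [([110, 89, 248, 257], 0.57), ([111, 109, 143, 136], 0.44)]
staple [([108, 86, 249, 255], 0.83)]
lid [([110, 88, 170, 226], 0.83)]
hasp [([108, 108, 142, 134], 0.91)]
hasp_lip [([109, 107, 138, 140], 0.86)]
cup [([285, 232, 311, 266], 0.78), ([109, 90, 249, 256], 0.57)]
glaze_pot [([308, 314, 329, 344], 0.58)]
top ({'fx': 463.8262493362378, 'fy': 463.8262493362378, 'cx': 279.8302924462616, 'cy': 214.0648239528624, 'xyz': array([0.359, 0.011, 1.159]), 'orientation': array([ 0.708, -0.704,  0.029, -0.04 ])}, array([[ 0.007, -0.995,  0.097],
       [-1.   , -0.005,  0.016],
       [-0.015, -0.097, -0.995]]), array([0.359, 0.011, 1.159]))
straightedge [
[... 220 characters left out ...]
)]
hasp [([320, 84, 492, 131], 0.7), ([391, 84, 420, 116], 0.67)]
hasp_lip [([393, 87, 420, 117], 0.86)]
cup [([393, 82, 420, 115], 0.74), ([231, 201, 256, 226], 0.73)]
glaze_pot [([157, 165, 180, 184], 0.77)]
{'time': np.float64(0.9), 'q': array([ 1.137,  0.527,  1.433,  0.   ,  1.181, -0.178]), 'joint_velocities': array([-0.001,  0.002, -0.   ,  0.001,  0.   ,  0.001]), 'joint_torque': array([ -0.   , -43.999, -17.699,   0.064,   0.05 ,   0.   ]), 'position': array([0.158, 0.605, 0.223]), 'tool_rot': array([ 0.128,  0.992,  0.   , -0.   ]), 'ft_force': array([ 0.039, -0.255,  0.217]), 'moment': array([-0.015, -0.03 , -0.006]), 'grip_force': np.float64(0.0), 'grip_width': np.float64(0.087)}
```

View pics/s0.png

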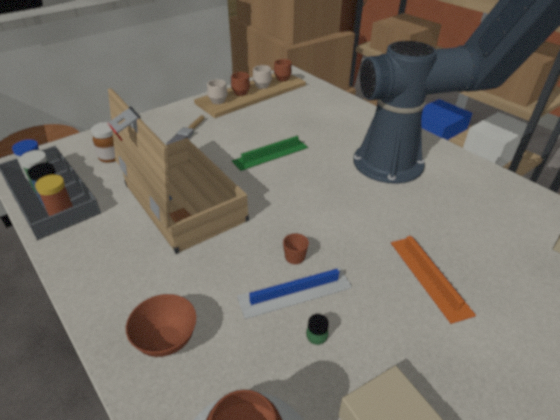

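View pics/t0.png

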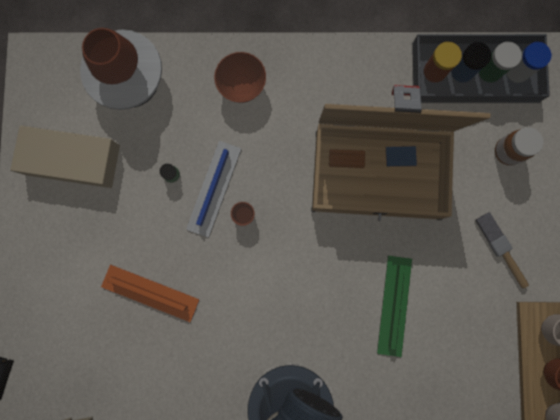

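Candidates for the straightedge:
- Blue rib on bare aluminium: top (215,190), scene (297,292).
- All-orange: top (150,293), scene (432,278).
- All-green: top (396,305), scene (270,152).

I choose the blue and aluminium one. The cup is at top (242,213) and the pot at top (169,173). Next is a close crop.

Run:
```python
from h import *
t=cv2.imread("pics/t0.png"); s=cv2.imread("pics/s0.png")
a=cv2.resize(t[75:235,300:500],None,fx=4,fy=3.75,interpolation=cv2.INTER_CUBIC)[:,:]
a=cv2.resize(t[78:228,300:500],(800,600),interpolation=cv2.INTER_CUBIC)
cv2.imwrite("pics/c_top.png",a)
b=np.hstack([cv2.resize(s[80:260,100:250],(500,600),interpolation=cv2.INTER_CUBIC),cv2.resize(t[135:245,185:240],(300,600),interpolation=cv2.INTER_CUBIC)])
cv2.imwrite("pics/c_mix.png",b)
np.set_printoptions(precision=4,suppress=True)
res={}
for n,im,box in(("top",t,(130,245,180,262)),("scene",s,(255,330,230,362))):
    r0,r1,c0,c1=box; i=im[r0:r1,c0:c1].astype(int)
    m=((i[...,0]-i[...,2]>60)&(i[...,0]-i[...,1]>50)).astype(np.uint8)
    ys,xs=np.nonzero(m); print(n,m.sum(),cv2.minAreaRect(np.c_[xs+c0,ys+r0].astype(np.float32)))
    res[n]=(xs.mean()+c0,ys.mean()+r0)
print(tri([("top",*res["top"]),("scene",*res["scene"])]))
```

```text
top 0 ((0.0, 0.0), (0.0, 0.0), 0.0)
scene 894 ((293.630615234375, 285.963134765625), (10.192094802856445, 91.60546875), 74.24882507324219)
[nan nan nan]<stdin>:14: RuntimeWarning: Mean of empty slice.
  ret = ret.dtype.type(ret / rcount)
```

View pics/c_top.png

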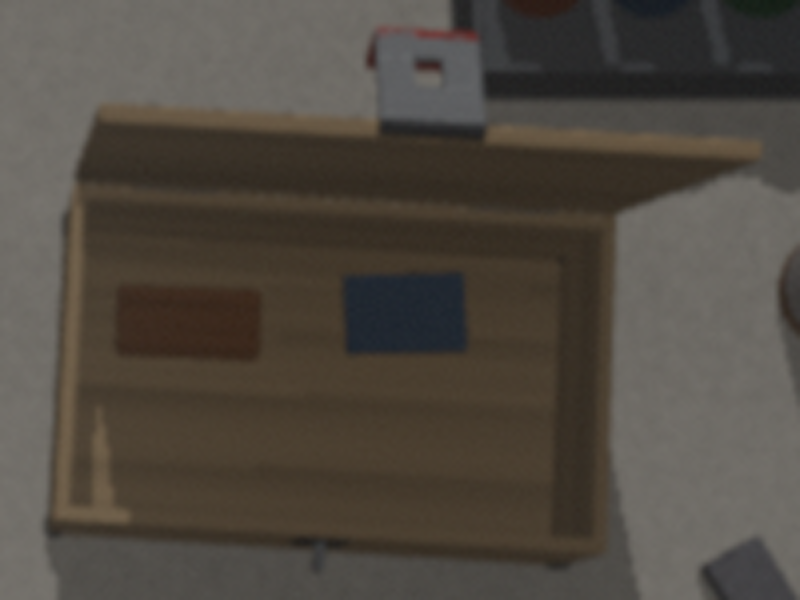

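View pics/c_mix.png

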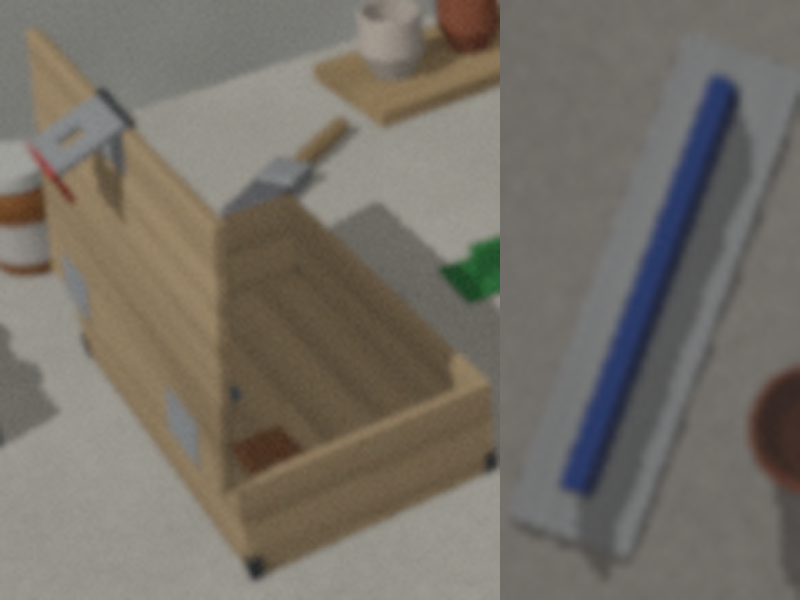

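The crop confirms the blue rib on bare grey aluminium. In the case crop, the front rim corners are at about (55,520) and (607,550), the hinge line runs (75,187)–(614,214), and the staple tip is at (318,570). Now I fit the poses.

```bash
cat > fit.py <<'E'
from h import *
from scipy.optimize import least_squares
np.set_printoptions(precision=4,suppress=True)
T=lambda u,v:("top",300+u/4,78+v/4); S=lambda u,v:("scene",100+u/3.333,80+v/3.333)
P=[((-.1,.16,.085),T(55,518)),((-.1,-.16,.085),T(606,546)),((.1,.16,.085),T(77,189)),((.1,-.16,.085),T(614,216)),
((-.1,.16,.085),S(490,383)),((.1,.16,.085),S(228,492)),((-.1185,0,.056),T(318,570)),((.1,.16,0),S(256,570)),((-.1,.16,0),S(490,463))]
def pose(p,X): c,s=np.cos(p[2]),np.sin(p[2]); X=np.atleast_2d(X); return np.c_[p[0]+c*X[:,0]-s*X[:,1],p[1]+s*X[:,0]+c*X[:,1],X[:,2]]
def res(p): return np.concatenate([(proj(o[0],pose(p,X))[0]-np.array(o[1:])) for X,o in P])
r=least_squares(res,[.47,-.25,0],loss="soft_l1"); print("case",r.x); print(res(r.x).reshape(-1,2))
# straightedge
m={}
for n,f,(r0,r1,c0,c1) in(("top","pics/t0.png",(130,245,180,262)),("scene","pics/s0.png",(255,330,230,362))):
    h=cv2.cvtColor(cv2.imread(f),cv2.COLOR_BGR2HSV); k=np.zeros(h.shape[:2],np.uint8)
    k[r0:r1,c0:c1]=cv2.inRange(h,(105,110,40),(130,255,255))[r0:r1,c0:c1]; m[n]=k>0
    ys,xs=np.nonzero(k); q=cv2.minAreaRect(np.c_[xs,ys].astype(np.float32)); print(n,k.sum()//255,q,xs.mean(),ys.mean())
box=np.array([(x,y,z) for x in(-.1,.1) for y in(-.006,.006) for z in(.005,.036)])
def mom(k):
    M=cv2.moments(k.astype(np.uint8) if k.ndim==2 else k,True); a=.5*np.arctan2(2*M["mu11"],M["mu20"]-M["mu02"]); return M["m10"]/M["m00"],M["m01"]/M["m00"],a
def res2(p):
    o=[]
    for n in m:
        h=cv2.convexHull(proj(n,pose(p,box+[0,0,p[3]])).astype(np.float32)); a=mom(h); b=mom(m[n]); d=(a[2]-b[2]+np.pi/2)%np.pi-np.pi/2
        o+=[a[0]-b[0],a[1]-b[1],d*40]
    return o
r=least_squares(res2,[.43,.16,-.4,0],diff_step=1e-3); print("edge",r.x,r.fun)
print("cup",at("top",243,213,.04),"pot",at("top",169,174,.04), "grip ctr")
E
python3 fit.py
```

```text
case [ 0.5694 -0.2167 -0.0563]
[[ 0.2252 -0.0175]
 [ 0.8234  1.43  ]
 [-0.5402 -1.5765]
 [ 1.1668 -0.5459]
 [ 0.0201 -0.0249]
 [ 2.1825  0.0244]
 [ 0.5924  0.16  ]
 [-0.5498  3.2102]
 [ 1.3773  2.0877]]
top 359 ((212.04806518554688, 186.8321533203125), (4.633559703826904, 78.77052307128906), 20.376434326171875) 211.81337047353762 187.31197771587745
scene 1009 ((294.03009033203125, 286.1078796386719), (11.244757652282715, 92.82524108886719), 74.40719604492188) 293.35084241823586 286.22299306243804
edge [ 0.5356  0.1967 -0.3327  0.0038] [ 0.445  -0.4798 -0.0348  0.5542  0.0252 -0.0325]
cup [0.4693 0.1181 0.04  ] pot [0.5644 0.3013 0.04  ] grip ctr
```

```bash
cat >> h.py <<'E'
C=np.array([0.5694,-0.2167]); YAW=-0.0563
def w(cx,cy):  # case frame -> world xy
    c,s=np.cos(YAW),np.sin(YAW); return C+[c*cx-s*cy, s*cx+c*cy]
def go(xyz,yang,tilt=0.):
    """rows for target TCP; yang: world angle of tool y; prints dp (mm) and delta_rot"""
    o=robot.get_obs(); r0=R.from_quat(o["tool_rot"]); best=None
    for a in (yang,yang+np.pi):
        y=np.array([np.cos(a),np.sin(a),0]); z=np.array([0,0,-1.]); r=R.from_matrix(np.c_[np.cross(y,z),y,z])
        d=(r0.inv()*r).as_rotvec()
        if best is None or np.linalg.norm(d)<np.linalg.norm(best): best=d
    print("dp",np.round(r0.inv().apply(np.array(xyz)-o["position"])*1000,1),"rot",np.round(best,3),"t",round(float(o["time"]),2))
E
python3 - <<'E'
from h import *
print(w(-.062,0),w(-.1,0))
go([.536,.197,.1],1.238); go([.536,.197,.013],1.238)
E
```

```text
[ 0.50749823 -0.21321124] [ 0.46955844 -0.21107297]
dp [-468.8 -298.8  122.6] rot [ 0.    -0.     0.077] t 0.9
dp [-468.8 -298.8  209.6] rot [ 0.    -0.     0.077] t 0.9
```

```bash
python3 -m jog '{"dp":[[-469,-299,100],[-469,-299,123],[-469,-299,123],[-469,-299,123],[-469,-299,123],[-469,-299,123],[-469,-299,123],[-469,-299,123],[-469,-299,123],[-469,-299,123],[-469,-299,123],[-469,-299,123]],"delta_rot":[[0,0,0.077],[0,0,0.077],[0,0,0.077],[0,0,0.077],[0,0,0.077],[0,0,0.077],[0,0,0.077],[0,0,0.077],[0,0,0.077],[0,0,0.077],[0,0,0.077],[0,0,0.077]],"gripper":[0.15,0.15,0.15,0.15,0.15,0.15,0.15,0.15,0.15,0.15,0.15,0.15]}' 20
python3 -c "
from h import *
go([.536,.197,.1],1.238); go([.536,.197,.013],1.238)
print(proj('top',[.536,.197,.1]))
save('top','pics/t1.png');save('scene','pics/s1.png')
a=np.hstack([cv2.resize(cv2.imread('pics/t1.png')[130:250,150:270],(400,400)),cv2.resize(cv2.imread('pics/s1.png')[200:360,220:380],(400,400))])
cv2.imwrite('pics/m1.png',a)
"
```

```text
time: 2.1
position: [0.5398, 0.1933, 0.0989]
tool_rot: [0.168, 0.986, -0.0, 0.001]
ft_force: [0.3, 1.4, -0.4]
grip_width: 0.0502
grip_force: 0.0
dp [ 4.8  2.2 -1.2] rot [ 0.     0.002 -0.004] t 2.1
dp [ 5.   2.2 85.8] rot [ 0.     0.002 -0.004] t 2.1
[[206.95662422 181.55902192]]
```

View pics/m1.png

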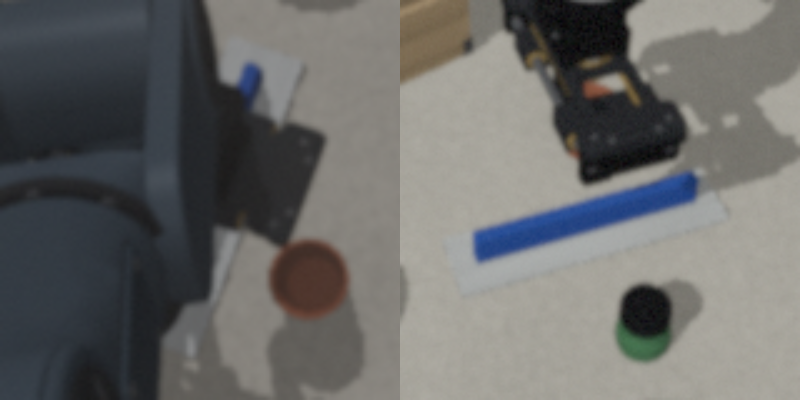

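The picture shows the gripper over the rib, between the cup (right, top crop at (310,278)) and the pot. Descending to grasp.

```bash
python3 -m jog '{"dp":[[0,0,40],[0,0,75],[0,0,86],[0,0,86],[0,0,86],[0,0,86],[0,0,86],[0,0,86],[0,0,86],[0,0,86]],"delta_rot":[[0,0,0],[0,0,0],[0,0,0],[0,0,0],[0,0,0],[0,0,0],[0,0,0],[0,0,0],[0,0,0],[0,0,0]],"gripper":[0.15,0.15,0.15,0.15,0.15,-1,-1,-1,-1,-1]}' 35
python3 -c "
from h import *
o=robot.get_obs();a=R.from_quat(o['tool_rot']).as_matrix()[:,1];ang=np.arctan2(a[1],a[0]);print(ang,o['grip_width'],o['grip_force'])
"
```

```text
time: 3.2
position: [0.5363, 0.1967, 0.0139]
tool_rot: [0.166, 0.986, 0.0, 0.0]
ft_force: [-0.2, -0.1, 0.4]
grip_width: 0.0179
grip_force: 0.0
1.2378613410953359 0.0178624434051614 0.0
```

```bash
python3 -m jog '{"dp":[[0,0,0],[0,0,0],[0,0,0],[0,0,-30],[0,0,-70],[0,0,-110],[0,0,-150],[0,0,-150],[0,0,-150],[0,0,-150]],"delta_rot":[[0,0,0],[0,0,0],[0,0,0],[0,0,0],[0,0,0],[0,0,0],[0,0,0],[0,0,0],[0,0,0],[0,0,0]],"gripper":[-1,-1,-1,-1,-1,-1,-1,-1,-1,-1]}' 35
python3 -c "
from h import *
p=w(-.058,0); print(robot.get_obs()['grip_width'],robot.get_obs()['grip_force'])
go([*p,.163],YAW)
go([*p,.163],YAW+np.pi)
"
```

```text
time: 4.2
position: [0.5342, 0.1964, 0.1615]
tool_rot: [0.166, 0.986, -0.001, -0.002]
ft_force: [-0.0, -0.2, -3.4]
grip_width: 0.0117
grip_force: 35.0
0.011714886530666106 34.99948569573462
dp [-112.4 -394.8   -1.1] rot [-0.005 -0.002  1.294] t 4.2
dp [-112.4 -394.8   -1.1] rot [-0.005 -0.002  1.294] t 4.2
```

```bash
python3 -m jog '{"dp":[[-10,-30,0],[-20,-70,0],[-31,-110,0],[-42,-150,0],[-54,-190,0],[-65,-230,0],[-77,-270,0],[-88,-310,0],[-99,-348,0],[-107,-377,0],[-111,-390,0],[-112,-395,0]],"delta_rot":[[0,0,0.1],[0,0,0.23],[0,0,0.36],[0,0,0.49],[0,0,0.62],[0,0,0.75],[0,0,0.88],[0,0,1.01],[0,0,1.13],[0,0,1.22],[0,0,1.27],[0,0,1.294]],"gripper":[-1,-1,-1,-1,-1,-1,-1,-1,-1,-1,-1,-1]}' 35
python3 -m jog '{"dp":[[0,0,0],[0,0,0],[0,0,0]],"delta_rot":[[0,0,0],[0,0,0],[0,0,0]],"gripper":[-1,-1,-1]}' 35
python3 -c "
from h import *
go([*w(-.058,0),.163],YAW)
save('top','pics/t2.png');save('scene','pics/s2.png')
a=np.hstack([cv2.resize(cv2.imread('pics/t2.png')[70:240,300:500],(400,340)),cv2.resize(cv2.imread('pics/s2.png')[80:270,100:280],(380,400))[:340]])
cv2.imwrite('pics/m2.png',a)
"
```

```text
time: 5.4
position: [0.512, -0.2139, 0.1617]
tool_rot: [0.728, 0.686, -0.0, -0.002]
ft_force: [-0.9, 0.5, -3.0]
grip_width: 0.0114
grip_force: 35.0
time: 5.7
position: [0.5128, -0.2114, 0.1633]
tool_rot: [0.726, 0.688, 0.0, -0.001]
ft_force: [-0.1, 0.5, -3.7]
grip_width: 0.0117
grip_force: 35.0
dp [-2.1 -1.2  0.3] rot [-0.001 -0.001  0.003] t 5.7
```

View pics/m2.png

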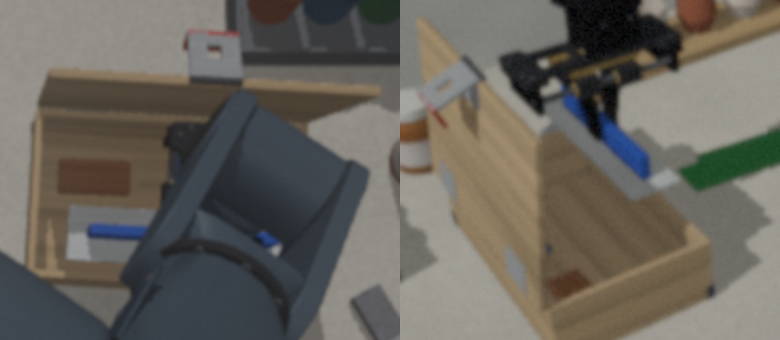

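The straightedge is held level above the case, parallel to the front wall. Descending with a few mm of gap.

```bash
python3 -m jog '{"dp":[[-2,1,25],[-2,1,60],[-2,1,95],[-2,1,120],[-2,1,130],[-2,1,135],[-2,1,138],[-2,1,140],[-2,1,140],[-2,1,140]],"delta_rot":[[0,0,0],[0,0,0],[0,0,0],[0,0,0],[0,0,0],[0,0,0],[0,0,0],[0,0,0],[0,0,0],[0,0,0]],"gripper":[-1,-1,-1,-1,-1,-1,-1,-1,-1,-1]}' 35
```

```text
time: 6.8
position: [0.5144, -0.2156, 0.0244]
tool_rot: [0.727, 0.687, 0.0, 0.001]
ft_force: [-0.1, -0.7, -4.4]
grip_width: 0.0115
grip_force: 35.0
```

```bash
python3 -m jog '{"dp":[[0,0,1],[0,0,2],[0,0,3],[0,0,3]],"delta_rot":[[0,0,0],[0,0,0],[0,0,0],[0,0,0]],"gripper":[-1,-1,-1,-1]}' 35
```

```text
time: 7.2
position: [0.5141, -0.2154, 0.0217]
tool_rot: [0.727, 0.687, 0.0, 0.0]
ft_force: [-1.1, 0.8, 5.0]
grip_width: 0.0117
grip_force: 35.0
```

```bash
python3 -m jog '{"dp":[[0,-1,-0.5],[0,-2,-0.5],[0,-3,-0.5],[0,-4,-0.5],[0,-5,-0.5],[0,-5,-0.5]],"delta_rot":[[0,0,0],[0,0,0],[0,0,0],[0,0,0],[0,0,0],[0,0,0]],"gripper":[-1,-1,-1,-1,-1,-1]}' 10
```

```text
time: 7.8
position: [0.5102, -0.2159, 0.0217]
tool_rot: [0.727, 0.687, 0.0, 0.002]
ft_force: [6.1, -0.1, 5.6]
grip_width: 0.012
grip_force: 10.0
```

```bash
python3 -m jog '{"dp":[[0,-1,-0.5],[0,-2,-0.5],[0,-3,-0.5],[0,-3,-0.5]],"delta_rot":[[0,0,0],[0,0,0],[0,0,0],[0,0,0]],"gripper":[-1,-1,-1,-1]}' 5
```

```text
time: 8.2
position: [0.5076, -0.2154, 0.0217]
tool_rot: [0.727, 0.687, 0.001, 0.002]
ft_force: [7.0, 0.6, 1.8]
grip_width: 0.012
grip_force: 5.0
```

```bash
python3 -m jog '{"dp":[[0,-1,0],[0,-2,0],[0,-3,0],[0,-3,0]],"delta_rot":[[0,0,0],[0,0,0],[0,0,0],[0,0,0]],"gripper":[-1,-1,-1,-1]}' 5
```

```text
time: 8.6
position: [0.5061, -0.2153, 0.022]
tool_rot: [0.727, 0.687, 0.002, 0.003]
ft_force: [9.9, 2.3, 2.3]
grip_width: 0.0148
grip_force: 5.0
```

```bash
python3 -m jog '{"dp":[[0,1,0],[0,2,0],[0,2,0],[0,2,0],[0,2,0]],"delta_rot":[[0,0,0],[0,0,0],[0,0,0],[0,0,0],[0,0,0]],"gripper":[-0.6,-0.5,-0.45,-0.45,-0.45]}' 5
python3 -c "
from h import *
print(robot.get_obs()['grip_width'])
save('top','pics/t3.png');save('scene','pics/s3.png')
a=np.hstack([cv2.resize(cv2.imread('pics/t3.png')[130:230,300:420],(480,400)),cv2.resize(cv2.imread('pics/s3.png')[150:280,130:260],(320,400))])
cv2.imwrite('pics/m3.png',a)
"
```

```text
time: 9.1
position: [0.5073, -0.2153, 0.0216]
tool_rot: [0.727, 0.687, 0.001, 0.002]
ft_force: [9.7, 1.6, -0.8]
grip_width: 0.023
grip_force: 4.8
0.023045529251875745
```

View pics/m3.png

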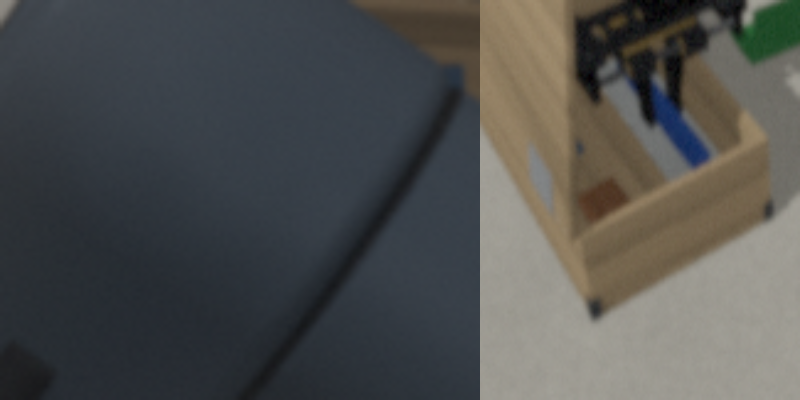

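```bash
python3 -m jog '{"dp":[[0,1,0],[0,2,0],[0,3,0],[0,3,0]],"delta_rot":[[0,0,0],[0,0,0],[0,0,0],[0,0,0]],"gripper":[-0.45,-0.45,-0.45,-0.45]}' 5
```

```text
time: 9.6
position: [0.5076, -0.215, 0.0213]
tool_rot: [0.727, 0.687, -0.0, -0.0]
ft_force: [4.0, -1.2, 0.6]
grip_width: 0.024
grip_force: 2.0
```

```bash
python3 -m jog '{"dp":[[0,1,0],[0,2,0],[0,3,0],[0,3,0]],"delta_rot":[[0,0,0],[0,0,0],[0,0,0],[0,0,0]],"gripper":[-0.45,-0.45,-0.45,-0.45]}' 5
```

```text
time: 10.0
position: [0.5098, -0.2143, 0.0211]
tool_rot: [0.727, 0.687, -0.0, -0.001]
ft_force: [-0.3, -0.3, 0.7]
grip_width: 0.024
grip_force: 0.0
```

```bash
python3 -m jog '{"dp":[[0,0,-30],[0,0,-80],[0,0,-130],[0,0,-180],[0,0,-230],[40,-20,-280],[90,-20,-330],[140,-20,-360],[190,-20,-360],[240,-20,-360],[290,-20,-360],[330,-20,-360]],"delta_rot":[[0,0,0],[0,0,0],[0,0,0],[0,0,0],[0,0,0],[0,0,0],[0,0,0],[0,0,0],[0,0,0],[0,0,0],[0,0,0],[0,0,0]],"gripper":[-0.45,-0.45,-0.45,-0.45,-0.45,-0.45,-0.45,-0.45,-1,-1,-1,-1]}' 10
python3 -c "
from h import *
save('top','pics/t4.png');save('scene','pics/s4.png')
a=np.vstack([cv2.resize(cv2.imread('pics/t4.png')[75:225,300:500],(800,600),interpolation=2)])
cv2.imwrite('pics/m4.png',a)
"
```

```text
time: 11.2
position: [0.5068, 0.089, 0.381]
tool_rot: [0.727, 0.687, -0.0, -0.0]
ft_force: [1.0, -0.2, -0.5]
grip_width: 0.0028
grip_force: 0.0
```

View pics/m4.png

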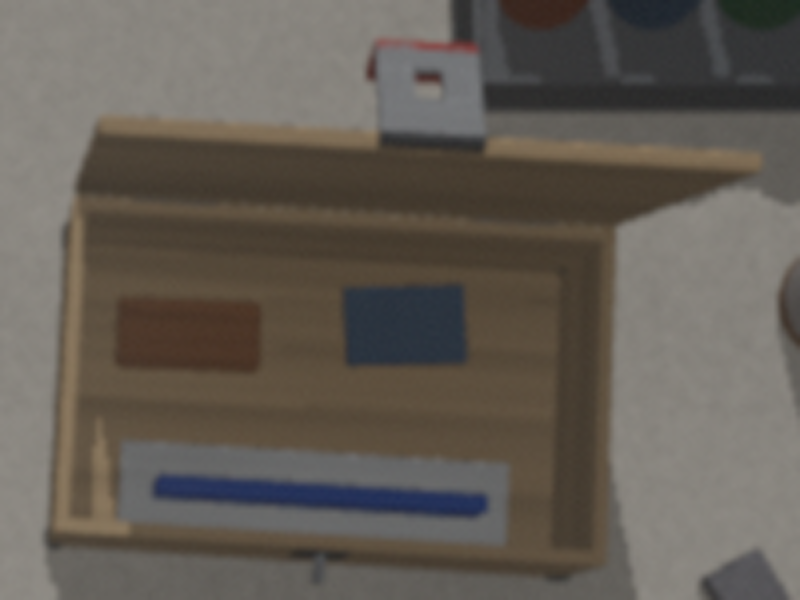

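```bash
python3 -c "
from h import *
def c(u,v,z):
    d=at('top',300+u/4,75+v/4,z)[:2]-C; k,s=np.cos(YAW),np.sin(YAW); return np.round([k*d[0]+s*d[1],-s*d[0]+k*d[1]],4)
print('plate rear',c(121,440,.013),c(508,463,.013),'rib top',c(155,486,.044),c(487,504,.044))
print('rim front inner',c(130,522,.085),c(550,549,.085))
im=cv2.imread('pics/t4.png'); hs=cv2.cvtColor(im,cv2.COLOR_BGR2HSV); k=np.zeros(hs.shape[:2],np.uint8); k[190:206,333:426]=cv2.inRange(hs,(105,110,40),(130,255,255))[190:206,333:426]
ys,xs=np.nonzero(k); l=cv2.fitLine(np.c_[xs,ys].astype(np.float32),2,0,.01,.01).ravel(); print('rib slope',l[1]/l[0],len(xs))
for n in('lid_edge','hasp_hinge','hasp_lip'): print(n,proj('top',[0,0,.2]).shape)
go([*w(.13,.095),.36],YAW)
# lid angle: top-view lid free edge ends
for th in(1.35,1.4,1.45,1.5):
    q=[[*w(.1-.2*np.cos(th),s*.16),.085+.2*np.sin(th)] for s in(1,-1)]; print(th,(proj('top',q)-[300,75])*4)
"
```

```text
plate rear [-0.0329  0.119 ] [-0.0328 -0.121 ] rib top [-0.0649  0.0997] [-0.0636 -0.1002]
rim front inner [-0.0927  0.1173] [-0.0935 -0.1257]
rib slope 0.059633322 349
lid_edge (1, 2)
hasp_hinge (1, 2)
hasp_lip (1, 2)
dp [-212.3  208.7   19.7] rot [-0.002 -0.003  0.008] t 11.3
1.35 [[ 97.41868316 165.88642269]
 [762.24558098 203.73546809]]
1.4 [[ 98.83403074 144.94960276]
 [764.41673361 182.6823351 ]]
1.45 [[100.17861631 124.12996354]
 [766.14575497 161.72598078]]
1.5 [[101.4467188  103.51445334]
 [767.42467345 140.95415528]]
```

The straightedge is flush: its rear edge is 60 mm from the wall line and parallel to it. The lid stands at about 1.46 rad. Next I go behind the lid, to the +y side of the hasp.

```bash
python3 -m jog '{"dp":[[-40,45,0],[-80,90,0],[-120,130,10],[-160,165,20],[-190,190,20],[-212,209,20],[-212,209,20],[-212,209,50],[-212,209,90],[-212,209,125],[-212,209,130],[-212,209,130]],"delta_rot":[[0,0,0.008],[0,0,0.008],[0,0,0.008],[0,0,0.008],[0,0,0.008],[0,0,0.008],[0,0,0.008],[0,0,0.008],[0,0,0.008],[0,0,0.008],[0,0,0.008],[0,0,0.008]],"gripper":[-1,-1,-1,-1,-1,-1,-1,-1,-1,-1,-1,-1]}' 10
python3 -c "
from h import *
go([*w(.13,.095),.25],YAW)
for th in np.r_[1.46:-.01:-.1]:
    x=.1-.165*np.cos(th)+.01*np.sin(th)+.015; z=.085+.165*np.sin(th)+.01*np.cos(th); print(round(th,2),np.round([(x-.13)*1e3,-(z-.25)*1e3]))
"
```

```text
time: 12.5
position: [0.7034, -0.1362, 0.2495]
tool_rot: [0.729, 0.684, -0.001, -0.002]
ft_force: [-0.2, -0.5, 0.1]
grip_width: 0.0003
grip_force: 0.0
dp [ 7.1  0.7 -0.5] rot [-0.004 -0.001 -0.008] t 12.5
1.46 [-23.  -0.]
1.36 [-40.   2.]
1.26 [-56.   5.]
1.16 [-72.  10.]
1.06 [-87.  16.]
0.96 [-101.   24.]
0.86 [-115.   33.]
0.76 [-128.   44.]
0.66 [-139.   56.]
0.56 [-149.   69.]
0.46 [-158.   83.]
0.36 [-166.   98.]
0.26 [-172.  113.]
0.16 [-176.  129.]
0.06 [-179.  145.]
```

```bash
python3 -m jog '{"dp":[[5,-15,0],[5,-27,0],[5,-43,3],[5,-59,6],[5,-75,12],[5,-90,18],[5,-103,26],[5,-117,36],[5,-129,47],[5,-140,59],[5,-150,72],[5,-150,72]],"delta_rot":[[0,0,0],[0,0,0],[0,0,0],[0,0,0],[0,0,0],[0,0,0],[0,0,0],[0,0,0],[0,0,0],[0,0,0],[0,0,0],[0,0,0]],"gripper":[-1,-1,-1,-1,-1,-1,-1,-1,-1,-1,-1,-1]}' 10
```

```text
time: 13.7
position: [0.5547, -0.1217, 0.1801]
tool_rot: [0.729, 0.684, 0.0, 0.0]
ft_force: [-0.5, 0.7, -0.1]
grip_width: 0.0004
grip_force: 0.0
```

```bash
python3 -m jog '{"dp":[[0,-9,14],[0,-17,29],[0,-23,44],[0,-27,60],[0,-30,75],[0,-31,82],[0,-31,85],[0,-31,87],[0,-31,87]],"delta_rot":[[0,0,0],[0,0,0],[0,0,0],[0,0,0],[0,0,0],[0,0,0],[0,0,0],[0,0,0],[0,0,0]],"gripper":[-1,-1,-1,-1,-1,-1,-1,-1,-1]}' 10
python3 -c "
from h import *
save('top','pics/t5.png');save('scene','pics/s5.png')
a=np.hstack([cv2.resize(cv2.imread('pics/t5.png')[90:240,300:440],(400,430),interpolation=2),cv2.resize(cv2.imread('pics/s5.png')[100:270,100:260],(400,430),interpolation=2)])
cv2.imwrite('pics/m5.png',a)
"
```

```text
time: 14.6
position: [0.5256, -0.1202, 0.0953]
tool_rot: [0.729, 0.684, 0.0, 0.001]
ft_force: [-4.5, 0.8, 15.7]
grip_width: 0.0006
grip_force: 8.0
```

View pics/m5.png

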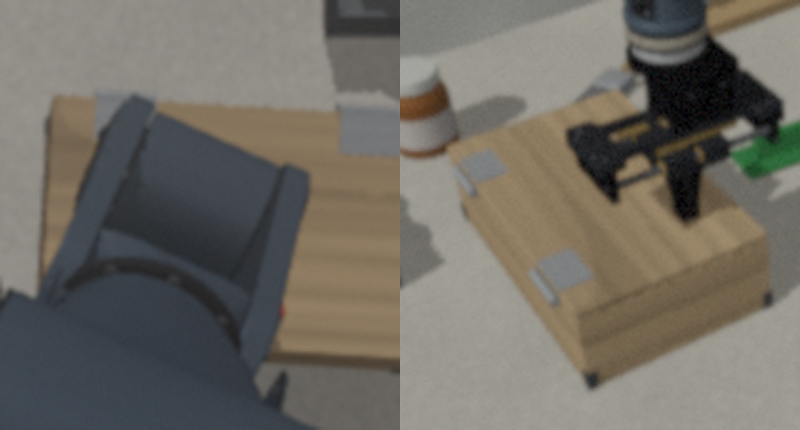

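The lid is shut: fingertip at z = 0.095 with 16 N downward. I'll raise, turn the tool by 90° so the thin side faces the hasp, and go behind the hasp.

```bash
python3 -c "
from h import *
print(robot.get_obs()['q'])
go([*w(.0,.0),.2],YAW+np.pi/2-.001); go([*w(.0,0),.2],YAW+np.pi/2+.02)
for th in (3.35,3.5,3.65,3.8):
    b=th-np.pi; print(th,[np.round(proj(n,[[*w(-.105+.058*np.sin(b)+.024*np.cos(b),y),.09+.058*np.cos(b)-.024*np.sin(b)] for y in(-.025,.025)])).ravel() for n in('top','scene')])
"
```

```text
[-4.32052219e-01  6.00372753e-01  1.76087431e+00 -5.39762584e-04
  7.77288550e-01 -3.68248136e-01]
dp [ -93.6   50.2 -104.5] rot [ 3.000e-03 -1.000e-03  1.565e+00] t 14.7
dp [ -93.6   50.2 -104.5] rot [ 3.000e-03 -1.000e-03  1.544e+00] t 14.7
3.35 [array([400., 196., 377., 195.]), array([197., 145., 207., 154.])]
3.5 [array([400., 193., 377., 192.]), array([195., 148., 204., 157.])]
3.65 [array([399., 191., 377., 189.]), array([193., 151., 202., 160.])]
3.8 [array([398., 189., 376., 188.]), array([191., 154., 201., 163.])]
```

```bash
python3 -m jog '{"dp":[[0,0,-40],[-10,10,-80],[-30,20,-105],[-50,30,-105],[-70,40,-105],[-94,50,-105],[-94,50,-105],[-94,50,-105],[-94,50,-105],[-94,50,-105],[-94,50,-105],[-94,50,-105]],"delta_rot":[[0,0,0.1],[0,0,0.25],[0,0,0.4],[0,0,0.55],[0,0,0.7],[0,0,0.85],[0,0,1.0],[0,0,1.15],[0,0,1.3],[0,0,1.45],[0,0,1.565],[0,0,1.565]],"gripper":[-1,-1,-1,-1,-1,-1,-1,-1,-1,-1,-1,-1]}' 10
python3 -c "
from h import *
print(robot.get_obs()['q'][5])
go([*w(.0,.0),.115],YAW+np.pi/2)
save('top','pics/t6.png');i=save('scene','pics/s6.png')
print(robot.search_frame('hasp','scene'),robot.search_frame('hasp_lip','scene'),robot.search_frame('hasp_lip','top'))
h=cv2.cvtColor(i,cv2.COLOR_RGB2HSV); k=cv2.inRange(h,(0,170,90),(5,255,255))|cv2.inRange(h,(172,150,90),(180,255,255)); ys,xs=np.nonzero(k[100:250,100:260]); print(len(xs),xs.min()+100 if len(xs) else 0,xs.max()+100 if len(xs) else 0,ys.min()+100 if len(ys) else 0,ys.max()+100 if len(ys) else 0)
cv2.imwrite('pics/m6.png',cv2.resize(cv2.imread('pics/s6.png')[80:260,100:260],(640,600),interpolation=2))
"
```

```text
time: 15.9
position: [0.5693, -0.2173, 0.1983]
tool_rot: [1.0, -0.029, 0.001, 0.001]
ft_force: [0.4, -0.5, 0.8]
grip_width: 0.0003
grip_force: 0.0
1.080925833532647
dp [-0.2 -0.7 83.3] rot [ 0.001 -0.003 -0.002] t 15.9
[{'rect': [194.9, 145.8, 222.0, 166.4], 'score': 0.7}] [{'rect': [193.5, 142.7, 222.7, 164.0], 'score': 0.69}] []
76 196 207 146 157
```

The red lip in the scene at (196,146)–(207,157) matches a hasp angle of about 3.4. Pushing it over forward from behind.

```bash
python3 -m jog '{"dp":[[0,0,40],[0,0,78],[0,0,78],[-25,0,78],[-45,0,78],[-60,0,78],[-75,0,78],[-90,0,78],[-105,0,78],[-120,0,78],[-135,0,78],[-145,0,78]],"delta_rot":[[0,0,0],[0,0,0],[0,0,0],[0,0,0],[0,0,0],[0,0,0],[0,0,0],[0,0,0],[0,0,0],[0,0,0],[0,0,0],[0,0,0]],"gripper":[-1,-1,-1,-1,-1,-1,-1,-1,-1,-1,-1,-1]}' 10
python3 -c "
from h import *
go([*w(-.14,.0),.05],YAW+np.pi/2)
i=save('scene','pics/s7.png');j=save('top','pics/t7.png')
print(robot.search_frame('hasp','scene'),robot.search_frame('hasp_lip','top'))
for th in (2.2,2,1.8,1.6,1.4,1.2):
    b=th-np.pi; print(th,[np.round(proj(n,[[*w(-.105+.058*np.sin(b)+.024*np.cos(b),y),.09+.058*np.cos(b)-.024*np.sin(b)] for y in(-.025,.025)])).ravel() for n in('top','scene')])
for n,i in(('scene',i),('top',j)):
    h=cv2.cvtColor(i,cv2.COLOR_RGB2HSV); k=cv2.inRange(h,(0,150,60),(5,255,255))|cv2.inRange(h,(172,150,60),(180,255,255)); r=k[100:300,150:260] if n=='scene' else k[150:260,300:480]; ys,xs=np.nonzero(r); o=(150,100) if n=='scene' else (300,150)
    if len(xs): print(n,len(xs),xs.min()+o[0],xs.max()+o[0],ys.min()+o[1],ys.max()+o[1])
"
```

```text
time: 17.35
position: [0.4258, -0.2097, 0.1205]
tool_rot: [1.0, -0.03, 0.004, 0.002]
ft_force: [9.1, 2.8, -4.5]
grip_width: 0.0004
grip_force: 4.5
dp [ 3.2 -1.4 70.5] rot [ 0.003 -0.007 -0.003] t 17.35
[] [{'rect': [317.6, 121.1, 454.9, 211.8], 'score': 0.42}]
2.2 [array([399., 227., 376., 225.]), array([220., 136., 230., 145.])]
2 [array([398., 232., 375., 230.]), array([224., 138., 234., 146.])]
1.8 [array([397., 236., 374., 234.]), array([227., 140., 237., 148.])]
1.6 [array([396., 239., 373., 237.]), array([229., 142., 239., 151.])]
1.4 [array([395., 241., 372., 239.]), array([231., 146., 240., 154.])]
1.2 [array([393., 241., 371., 240.]), array([231., 149., 241., 158.])]
scene 15 232 236 145 150
```

```bash
python3 -m jog '{"dp":[[0,0,8],[1,0,16],[2,0,24],[3,0,32],[3,0,40],[3,0,48],[3,0,56],[3,0,62],[3,0,66],[3,0,66]],"delta_rot":[[0,0,0],[0,0,0],[0,0,0],[0,0,0],[0,0,0],[0,0,0],[0,0,0],[0,0,0],[0,0,0],[0,0,0]],"gripper":[-1,-1,-1,-1,-1,-1,-1,-1,-1,-1]}' 10
python3 -c "
from h import *
go([*w(-.14,.0),.05],YAW+np.pi/2)"
```

```text
time: 18.55
position: [0.4291, -0.2095, 0.0529]
tool_rot: [1.0, -0.03, 0.003, 0.001]
ft_force: [5.3, 1.1, 2.0]
grip_width: 0.0001
grip_force: 2.6
dp [ 0.5 -0.8  2.9] rot [ 0.002 -0.005 -0.003] t 18.55
```

```bash
python3 -m jog '{"dp":[[-1,0,-40],[-2,0,-65],[-30,0,-65],[-55,0,-60],[-55,0,-20],[-55,0,20],[-55,0,24],[-45,0,24],[-35,0,24],[-25,0,24],[-15,0,24],[-10,0,24]],"delta_rot":[[0,0,0],[0,0,0],[0,0,0],[0,0,0],[0,0,0],[0,0,0],[0,0,0],[0,0,0],[0,0,0],[0,0,0],[0,0,0],[0,0,0]],"gripper":[-1,-1,-1,-1,-1,-1,-1,-1,-1,-1,-1,-1]}' 10
python3 -c "
from h import *
go([*w(-.1385,.0),.028],YAW+np.pi/2)"
```

```text
time: 19.75
position: [0.4173, -0.2082, 0.0298]
tool_rot: [1.0, -0.028, 0.0, 0.001]
ft_force: [-4.0, -3.7, -4.5]
grip_width: 0.0003
grip_force: 3.7
dp [13.8 -0.   1.8] rot [ 0.001 -0.    -0.   ] t 19.75
```

Contact with the lip. I push it home in small steps.

```bash
python3 -m jog '{"dp":[[3,0,1],[6,0,2],[9,0,2],[12,0,2],[14,0,2],[16,0,2],[18,0,2],[18,0,2]],"delta_rot":[[0,0,0],[0,0,0],[0,0,0],[0,0,0],[0,0,0],[0,0,0],[0,0,0],[0,0,0]],"gripper":[-1,-1,-1,-1,-1,-1,-1,-1]}' 10
python3 -c "
from h import *
go([*w(-.1385,.0),.028],YAW+np.pi/2)"
```

```text
time: 20.55
position: [0.4302, -0.2077, 0.0259]
tool_rot: [1.0, -0.028, -0.004, -0.002]
ft_force: [-12.0, -5.0, -1.4]
grip_width: 0.0003
grip_force: 7.4
dp [ 1.   1.1 -2.1] rot [-0.003  0.009 -0.   ] t 20.55
```

```bash
python3 -m jog '{"dp":[[2,0,0],[4,0,0],[6,0,0],[6,0,0]],"delta_rot":[[0,0,0],[0,0,0],[0,0,0],[0,0,0]],"gripper":[-1,-1,-1,-1]}' 10
python3 -c "
from h import *
go([*w(-.1385,.0),.028],YAW+np.pi/2)"
```

```text
time: 20.95
position: [0.4309, -0.2067, 0.025]
tool_rot: [1.0, -0.027, -0.01, -0.004]
ft_force: [-23.1, -11.7, -5.1]
grip_width: 0.0006
grip_force: 14.0
dp [ 0.3  2.2 -3. ] rot [-0.007  0.02   0.002] t 20.95
```

That is a hard stop at the nominal home position. Backing off and looking.

```bash
python3 -m jog '{"dp":[[-10,0,0],[-30,0,0],[-40,0,0],[-40,0,-40],[-40,-40,-90],[-40,-90,-130],[-40,-140,-170],[-40,-190,-200],[-40,-240,-230],[-40,-290,-250],[-40,-330,-250],[-40,-330,-250]],"delta_rot":[[0,0,0],[0,0,0],[0,0,0],[0,0,0],[0,0,0],[0,0,0],[0,0,0],[0,0,0],[0,0,0],[0,0,0],[0,0,0],[0,0,0]],"gripper":[-1,-1,-1,-1,-1,-1,-1,-1,-1,-1,-1,-1]}' 10
python3 -c "
from h import *
save('top','pics/t8.png');save('scene','pics/s8.png')
a=np.hstack([cv2.resize(cv2.imread('pics/t8.png')[110:235,310:460],(480,400),interpolation=2),cv2.resize(cv2.imread('pics/s8.png')[90:260,110:250],(320,400),interpolation=2)])
cv2.imwrite('pics/m8.png',a)
for n in('cup','glaze_pot'): print(n,robot.search_frame(n,'top')[:2])
"
```

```text
time: 22.15
position: [0.4203, 0.1248, 0.2786]
tool_rot: [1.0, -0.029, 0.002, -0.0]
ft_force: [0.7, -0.1, -0.0]
grip_width: 0.0003
grip_force: 0.0
cup [{'rect': [245.1, 214.9, 257.5, 225.0], 'score': 0.66}, {'rect': [315.7, 122.4, 459.0, 228.2], 'score': 0.39}]
glaze_pot [{'rect': [159.3, 164.2, 177.9, 178.8], 'score': 0.53}]
```

View pics/m8.png

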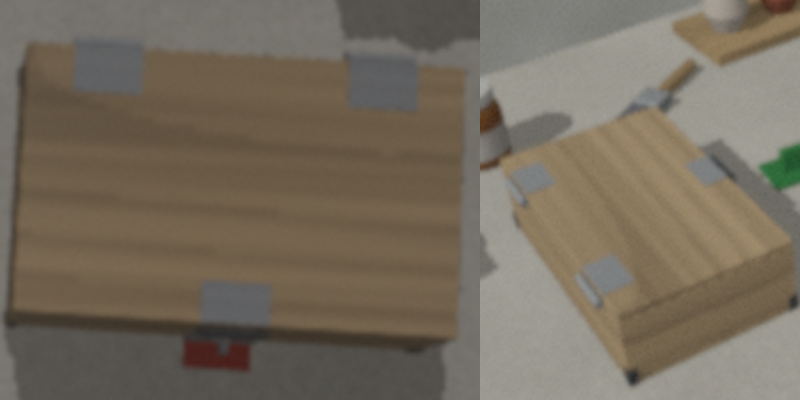

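The lid is shut. The hasp hangs down with its red lip at crop (184–249, 340–368) and the staple through its slot. I check the lip position against the model.

```bash
python3 -c "
from h import *
i=cv2.imread('pics/t8.png');h=cv2.cvtColor(i,cv2.COLOR_BGR2HSV);k=cv2.inRange(h,(0,130,50),(6,255,255))|cv2.inRange(h,(172,130,50),(180,255,255));ys,xs=np.nonzero(k[205:240,350:410]);print(xs.min()+350,xs.max()+351,ys.min()+205,ys.max()+206)
for a in(0,.12,.25,.4):
  print(a,np.round(proj('top',[[*w(-.105-.058*np.sin(a)-.024*np.cos(a),y),.09-.058*np.cos(a)+.024*np.sin(a)] for y in(-.025,.025)]),1).ravel(), np.round(proj('top',[[*w(-.1,y),.095] for y in(-.16,.16)]),1).ravel())
"
```

```text
368 387 217 225
0 [388.3 226.4 367.6 225.2] [453.9 215.5 314.2 207. ]
0.12 [388.5 229.1 367.7 227.8] [453.9 215.5 314.2 207. ]
0.25 [388.7 231.8 367.9 230.5] [453.9 215.5 314.2 207. ]
0.4 [389.2 234.6 368.2 233.3] [453.9 215.5 314.2 207. ]
```

```bash
python3 -c "
from rig import robot
print(robot.hand_in())"
```

```text
the job is handed in; nothing more can be done
None
```

The job is handed in at about 22 s: the straightedge lay flush along the front wall before the lid was shut, the final images show the lid shut and the hasp home over the staple, and the robot touched neither cup nor pot (no verdict was returned).

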